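Clamp a jewel-box lid in the cam vice and roll its brass inlay flush

ROBOT

A 6-joint arm with a two-finger parallel gripper is mounted at the origin on the work surface. World frame = base frame: x ahead of the robot, y to its left, z up, the work surface at z = 0. Lengths are in m, angles in rad, forces in N, time in s.
With the tool pointing down it reaches from about 0.325 to 0.85 m from the base axis. Payload 4.4 kg.
Tool frame: the origin (TCP) lies at the very end of the fingers, on their centre line; the grasp point (between the pads) lies 19 mm behind it; z points along the fingers, y is the line along which they close (so a half turn about z gives the same grasp; the last joint's range is limited). The gripper opens to 94 mm and grips with 3 to 60 N. Pads are 16 mm wide; open, the fingers measure 119 mm over their backs; the gripper's body (75 mm by 177 mm) begins 78 mm behind the grasp point.
Start: joints at [-1.419, 0.207, 1.542, -0, 1.393, -0.15], TCP at [0.171, -0.549, 0.205] pointing down, gripper open.
Joint ranges: [-2.73, 2.73], [-0.86, 2.22], [0.23, 2.46], [-1.11, 4.25], [0.08, 2.63], [-2.82, 2.82]. Speed limits (rad/s): [2.79, 2.79, 3.14, 3.14, 3.14, 3.14].

INTERFACE

Orientations are given as a rotation vector (axis times angle).
In Python, from station import ctrl, vision, job gives the robot as it stands. The module is installed in compiled form; this text tells all that it offers.
- The arm moves only by the tool send_rows, never from a script. Its argument "moves" is one flat list of numbers, 6 for each row, row after row: the shift along the tool's x, y, z scaled (see below), then the turn, a rotation vector about the tool's x, y, z scaled (see below). A call has 1 to 10 rows; each row is the pose to reach, as a shift and turn from the pose commanded when the call began, along the tool's axes at that moment; what a row does not reach only later rows make up. The controller multiplies each number of a shift by 0.2 m and each number of a turn by pi/2 rad. A row lasts 1/12 s, in which the tool goes at most 41.7 mm and 7.16 degrees, less where a joint would pass 70% of its speed; a pose out of reach is approached as far as the arm can. A call with a number of a shift or a turn outside -1 to 1 is refused whole. A call with a gripper value outside its range is refused whole. "jaw" is the opening, from -1 (shut) to 1 (fully open), set as the call begins (left out, the last holds). The fingers move at their own pace and stop on an object; "squeeze" is the grip in N (left out, the last holds). Time passes only in rows, so rows that repeat a pose let the fingers close. It gives the time, the measured TCP pose, the force, the opening and the grip force at its end, in the units of the state.
- ctrl.sense(): the state, without advancing time (a new reading comes with each control period).
- vision.camera(name): name is "scene" or "top"; returns a dict with "image" (480x640x3 uint8, blue, green, red), "depth" (480x640 float32, m along the optical axis (not along the pixel's ray), 0 where there is no reading), "vertical_fov" (degrees; the focal length in pixels is half the picture's height over the tangent of half this angle, whatever the lens; pixels are square), "cx", "cy" (the principal point, pixels), "k1" (the pictures are not rectified: a ray, as slopes to the right and down, at radius r is drawn at 1 + k1 r^2 times it, then the intrinsics apply), "rvec" (rotation vector, rad) and "tvec" (3), from world to camera coordinates, as OpenCV has them. Camera axes: x right, y down, z forward; pixel columns grow to the right and rows downward; lengths in m; the calibration is good to about 2 mm. A picture is of the moment at which its call begins.
- job.sign_off(): hands the job in; it is judged then, once.
The state is a dict: "time": time; "q": joint angles; "dq": joint speeds; "joint_efforts": joint torques, N m; "ee_pos": TCP position; "tool_rot": TCP orientation; "force": force on the tool from outside, world axes, zero at the start; "torque": the same for the moment, N m; "opening": finger opening in m; "grip_force": force on a finger pad.
Only numpy, scipy, OpenCV 4.12 (cv2) and the standard library are available. Lean on these libraries where they do the work, as an engineer would, in place of code of your own. Each camera call takes 0.05 s, during which the arm holds its last target. There are 200 camera calls.

TASK

Lay the dark wooden box lid, inlay up, on the bed of the cam vice between fence and jaw, let go of it, and throw the red cam lever over until it snaps past centre and clamps the lid. Then roll the hand roller firmly along the row of brass inlay until all five pieces are flush with the wood (use the roller, not the fingers), and hang the roller back upright in its blue stand. Leave the lid clamped and the other things on the bench where they are.

Things in the scene. Friction and masses are not known exactly. Their poses are not given: they have to be found in the camera images.
- lid_center (a point): centre (half-way up) of the loose dark wooden jewel-box lid, a slab 56 (own x) x 130 (own y) x 22 mm thick, about 0.26 kg with its brass. z is up; its inlaid face starts and must stay on top. Grasp it across its 56 mm width; either end may face the fence.
- inlay_mid (a point): on the lid: the middle of the row of brass inlay, level with the lid's top face; 15 mm from the lid's centre line towards its own +x, axes as the lid's. The row runs along the lid's y: five separate rigid brass pieces, each 12 mm wide and 22.5 mm long, 24 mm apart centre to centre (centres at -48, -24, 0, 24, 48 mm along y), standing up to 4 mm proud of the wood.
- vice_bed (a point): centre of the top face of the wooden bed of the bench-fixed cam vice, 40 mm above the bench; the lid goes here, centred across within 9 mm. Its y is the clamping direction, z up. The bed is 44 mm wide (x), narrower than the lid, from y = -50 to +64 mm; both long sides are open for fingers, above a 90 mm wide, 12 mm thick base plate.
- fence_face (a point): middle of the fixed dark fence's clamping face, at y = +71 mm from the bed's centre, 7 mm above the bed; fence and jaw stand 14 mm above the bed, less than the lid. Clamping pushes the lid against the fence and squares it: its centre ends at about y = +6 mm.
- jaw_face (a point): middle of the sliding aluminium jaw's face, at y = -71 mm with the lever open (up to 3 mm nearer when the lever is part-way): a 139 to 142 mm gap for the 130 mm lid.
- lever_pivot (a point): the cam lever's hinge axis (along the vice's x), 130 mm from the bed's centre towards the vice's -y, 50 mm above the bench; axes as the vice's.
- lever_pad (a point): middle of the red pad of the cam lever, on the lever's centre line 92 mm from the pivot. Pad 34 mm wide (vice x), 14 mm thick, 56 mm long (64 to 120 mm from the pivot); the shank between is 24 mm wide, 10 mm thick.
- cam_lever (a joint): cam lever angle (rad). 0: open, leaning 0.15 from vertical towards the lid; grows as it swings over to the vice's -y, away from the lid; 1.6: its stop, 7 degrees above level. Stays where left while open. With the lid in, the jaw is sprung: from about 0.6 it stiffens to some 3 N at the pad, dead centre is 1.25, and beyond it snaps to the stop and locks (some 16 N on the lid).
- roller_grip (a point): grip point on the upright wooden handle of the loose hand roller (0.32 kg). Handle 26 (own x) x 24 mm (own y), from 47 mm below to 33 mm above this point. Under it an 84 mm square guard plate, 6 mm thick, underside 53 mm below this point; axes as the roller's, z up.
- roller_axle (a point): centre of the black rubber roller below the guard: 40 mm in diameter, 36 mm wide, axle along the tool's y, so it rolls along the tool's x. Unloaded it is 82 mm below the grip point (roller's bottom 102 mm below). It gives on a spring by up to 8 mm: 4 N at first, then 2 N more for each mm.
- roller_wheel (a joint): angle the rubber roller has turned on its axle (rad)
- stand_top (a point): centre of the mouth of the roller's fixed blue open-topped stand, a box 68 (x) x 72 (y) x 62 mm high with 6 mm walls, z up. The roller hangs in it with its guard resting on the rim, so its grip point is 53 mm above this point; its axle lies along the stand's y, give or take a half turn. 7 to 12 mm of clearance all round.
- inlay_0 (a joint): how far the inlay piece at y = -48 mm has been pressed into the lid (m): 0 standing 4 mm proud, 0.004 flush. About 4 N moves it, and it stays where it is left.
- inlay_1 (a joint): how far the inlay piece at y = -24 mm has been pressed into the lid (m): 0 standing 4 mm proud, 0.004 flush. About 4 N moves it, and it stays where it is left.
- inlay_2 (a joint): how far the inlay piece at y = 0 mm has been pressed into the lid (m): 0 standing 4 mm proud, 0.004 flush. About 4 N moves it, and it stays where it is left.
- inlay_3 (a joint): how far the inlay piece at y = 24 mm has been pressed into the lid (m): 0 standing 4 mm proud, 0.004 flush. About 4 N moves it, and it stays where it is left.
- inlay_4 (a joint): how far the inlay piece at y = 48 mm has been pressed into the lid (m): 0 standing 4 mm proud, 0.004 flush. About 4 N moves it, and it stays where it is left.
- chasing_hammer: bystander, loose: a hammer about 200 mm long lying on the bench; origin under its middle.
- ceramic_cup: bystander, loose: an empty white ceramic cup, 72 mm wide, 85 mm tall; origin at its underside.
- saw_frame: bystander, loose: a steel piercing-saw frame lying flat, U-shaped bow with a blade and a wooden handle, about 200 mm long, 90 mm wide, 24 mm high.
- flux_bottle: bystander, loose: an amber glass bottle, 54 mm wide, 120 mm tall; origin at its underside.
- steel_block: bystander, loose: a steel bench block 60 x 60 x 25 mm; origin at its underside.
- wax_tin: bystander, loose: a low copper-coloured tin, 70 mm wide, 30 mm high; origin at its underside.
Mind the look-alikes: they are no part of the job. Several things look just like the part that bears lid_center: the one meant starts farthest from the robot's base. Of the things that look like the part that bears stand_top, the smaller one is meant.

How it is judged:
By the outcome, as a careful person would: the job done as asked, in the order asked, and still so for the second after the job is handed in, with the robot touching nothing.
It also fails if it takes over 72 s, if anything falls off the work surface, if the arm or the gripper's body presses on something with over 40 N, if the wrist force passes 120 N, or if a joint passes its speed limit or range.

## Working session

There is one attempt and no reset: what is moved stays moved. The work goes in short steps, Python scripts to look and compute and a tool call to move; the robot and the scene stay as the last step left them, time stands still between calls to the robot, and variables do not carry over. Pictures are saved under pics/ and viewed, at most 13 in all, crops included, and the job is handed in when it is done.

Besides the shell and the picture viewer there is one more tool, called in YAML: its name, and indented under it one key for each argument. send_rows: Moves the arm, as the interface text tells. Shifts and turns lie within -1 to 1; 1 stands for 0.2 m of shift or pi/2 rad of turn. Its arguments: {"type":"object","properties":{"moves":{"type":"array"},"jaw":{"type":"number"},"squeeze":{"type":"number"}},"required":["moves"]}

```bash
mkdir -p pics; cat > h.py <<'E'
import numpy as np, cv2
from station import ctrl, vision, job
def cam(n):
    c=vision.camera(n); c['f']=240/np.tan(np.radians(c['vertical_fov'])/2)
    c['R']=cv2.Rodrigues(np.array(c['rvec'],float))[0]; c['t']=np.array(c['tvec'],float).ravel(); return c
def slopes(c,uv):
    d=(np.atleast_2d(np.array(uv,float))-[c['cx'],c['cy']])/c['f']; s=d.copy()
    for _ in range(20): s=d/(1+c['k1']*(s**2).sum(1,keepdims=True))
    return s
def plane(c,uv,z):
    s=slopes(c,uv); r=np.c_[s,np.ones(len(s))]@c['R']; o=-c['R'].T@c['t']
    return o+r*((z-o[2])/r[:,2])[:,None]
def cloud(c):
    v,u=np.mgrid[0:480,0:640]; s=slopes(c,np.c_[u.ravel(),v.ravel()]); d=c['depth'].ravel()[:,None]
    P=(np.c_[s,np.ones(len(s))]*d-c['t'])@c['R']; P[d[:,0]==0]=np.nan; return P.reshape(480,640,3)
def proj(c,P):
    p=np.atleast_2d(P)@c['R'].T+c['t']; s=p[:,:2]/p[:,2:]; return s*(1+c['k1']*(s**2).sum(1,keepdims=True))*c['f']+[c['cx'],c['cy']]
E
python3 - <<'E'
from h import *
import pickle
for n in('scene','top'):
    c=cam(n); cv2.imwrite(f'pics/{n}0.png',c['image']); pickle.dump(c,open(n+'.pkl','wb'))
    print(n,c['vertical_fov'],c['k1'],-c['R'].T@c['t'],c['R'][2])
s=ctrl.sense();print(s)
E
```

```text
scene 43.40144664388583 -0.10578786401641184 [ 1.08291219 -0.97310162  0.96766171] [-0.41052802  0.67890346 -0.60873379]
top 56.12537213636268 -0.0292489658389332 [ 0.21974505 -0.01446142  1.38500486] [ 0.20077126  0.01323781 -0.9795487 ]
{'time': 0.1, 'q': array([-1.41945881e+00,  2.07342365e-01,  1.54278189e+00,  4.13821617e-06,
        1.39351391e+00, -1.50492711e-01]), 'dq': array([ 0.00026781, -0.00147435, -0.00504165, -0.00227767, -0.00015213,
       -0.00137774]), 'joint_efforts': array([ 5.36757107e-04, -3.71861708e+01, -2.82292020e+01,  7.00986246e-02,
        3.11067374e-02, -5.36207460e-05]), 'ee_pos': array([ 0.17081356, -0.54828568,  0.20441648]), 'tool_rot': array([-3.10386295e+00, -4.72007501e-01, -5.03675197e-06]), 'force': array([ 0.15647563,  0.20268904, -0.05603002]), 'torque': array([-0.02076476,  0.00125116,  0.04055649]), 'grip_force': 0.0, 'opening': 0.0943532912713656}
```

View pics/scene0.png

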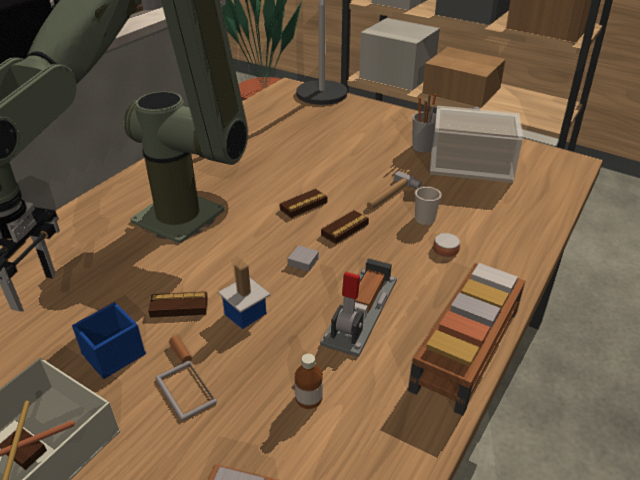

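View pics/top0.png

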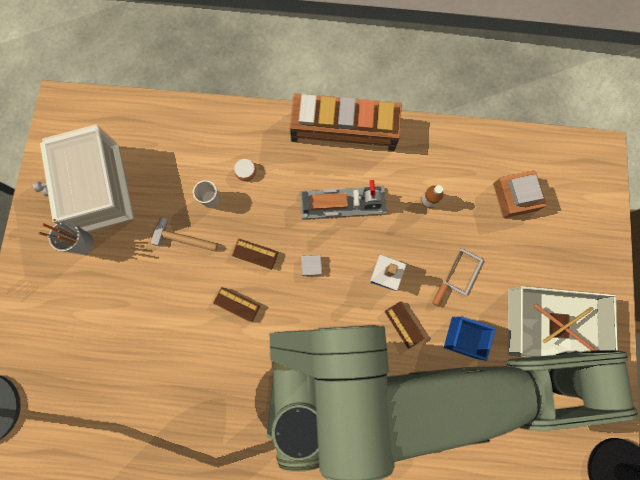

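The scene view shows three dark lids, the vice with its red lever, the roller already hanging in the small blue stand and a larger blue decoy box. In the top view the lids are at (256,253), (238,304) and (405,325), the vice bed at (330,201), the lever at (372,187) and the roller at (388,272).

```bash
cat > m.py <<'E'
from h import *
import pickle
T=pickle.load(open('top.pkl','rb'));S=pickle.load(open('scene.pkl','rb'))
def rect(m,c,z,name):
    n,l,st,ce=cv2.connectedComponentsWithStats(m.astype(np.uint8))
    for i in range(1,n):
        if st[i,4]<60: continue
        v,u=np.where(l==i); P=plane(c,np.c_[u,v],z)[:,:2]
        r=cv2.minAreaRect((P*1000).astype(np.float32)); print(name,ce[i].round(),st[i,4],'c',np.round(r[0],1),'sz',np.round(r[1],1),'ang',round(r[2],1),'dist',round(np.hypot(*r[0])))
if __name__=='__main__':
  for c,n in((T,'top'),(S,'scene')):
    P=cloud(c); h=cv2.cvtColor(c['image'],cv2.COLOR_BGR2HSV); H,s,v=[h[...,i].astype(int) for i in range(3)]
    z=P[...,2]; roi=(P[...,0]>.3)&(P[...,0]<.9)&(abs(P[...,1])<.45)
    lid=roi&(z>.017)&(z<.032); rect(lid,c,.022,n+' h22')
    rect(roi&(z>.034)&(z<.045)&(P[...,0]>.55),c,.04,n+' h40')
    rect(roi&(z>.047)&(z<.058)&(P[...,0]>.55),c,.054,n+' h54')
    rect(roi&(z>.057)&(z<.072)&(P[...,0]<.6),c,.065,n+' guard')
    rect(roi&(z>.12)&(z<.17),c,.15,n+' h>120')
    red=((H<6)|(H>174))&(s>200)&(v>90)&(z>.05); rect(red,c,.14,n+' red'); Q=P[red&roi]; print('red cloud',Q.mean(0),Q.min(0),Q.max(0))
    yel=(H>17)&(H<30)&(s>110)&(v>90)&roi&(z>.015)&(z<.04); rect(yel,c,.026,n+' brass')
    blue=(H>105)&(H<125)&(s>150)&roi; Q=P[blue];print('blue',n,Q[Q[:,0]>.42].mean(0))
E
python3 m.py
```

```text
top h22 [245. 169.] 304 c [702.9 253.7] sz [67.9 64. ] ang 6.9 dist 747
top h22 [194. 241.] 309 c [454.2 379.8] sz [141.3  24.1] ang 81.3 dist 592
top h22 [254. 253.] 654 c [434.3 190.5] sz [127.5  55.7] ang 75.7 dist 474
top h22 [311. 265.] 376 c [414.6  15.9] sz [61.4 58.3] ang 5.7 dist 415
top h22 [440. 294.] 120 c [ 362.4 -383.3] sz [20. 69.] ang 66.0 dist 527
top h22 [227. 292.] 90 c [311.4 250.4] sz [69.9 22.1] ang 89.7 dist 400
top h22 [397. 308.] 91 c [ 313.  -251.5] sz [26.8 54.2] ang 5.2 dist 401
top h40 [328. 201.] 465 c [617.4 -19. ] sz [ 45.6 113.6] ang 8.9 dist 618
top h54 [313. 135.] 115 c [825.   50.1] sz [127.  17.] ang 89.8 dist 827
top h54 [364. 139.] 179 c [ 824.4 -118.6] sz [197.7  17.6] ang 89.9 dist 833
top h54 [356. 197.] 87 c [ 632.8 -110.4] sz [49.1 30. ] ang 10.4 dist 642
top h54 [304. 201.] 106 c [605.5  52.8] sz [58.3 17.9] ang 8.9 dist 608
top guard [387. 273.] 665 c [ 408.5 -213.5] sz [84.1 84. ] ang 74.5 dist 461
top h>120 [307. 112.] 228 c [852.6  68.1] sz [66.5 41. ] ang 0.1 dist 855
top h>120 [346. 115.] 291 c [853.7 -48. ] sz [43.9 68.3] ang 89.9 d
[... 2682 characters left out ...]
9. 305.] 570 c [873.  -79.7] sz [66.1 52. ] ang 0.1 dist 877
scene h>120 [458. 324.] 579 c [ 873.4 -140.1] sz [49.6 65.4] ang 89.9 dist 885
scene h>120 [445. 343.] 378 c [ 873.8 -199.4] sz [45.2 63.8] ang 89.5 dist 896
scene red [350. 285.] 274 c [ 633.8 -141.3] sz [30.5 73.5] ang 22.3 dist 649
red cloud [ 0.63841367 -0.14841876  0.14700486] [ 0.62317966 -0.15871777  0.11816374] [ 0.65325049 -0.13195899  0.17064402]
scene brass [348. 225.] 122 c [448.8 183.8] sz [116.   13.8] ang 76.9 dist 485
blue scene [ 0.43513363 -0.22749836  0.02488353]m.py:21: RuntimeWarning: Mean of empty slice.
  blue=(H>105)&(H<125)&(s>150)&roi; Q=P[blue];print('blue',n,Q[Q[:,0]>.42].mean(0))
  ret = um.true_divide(
```

```bash
cat > g.py <<'E'
import sys
from h import *
from scipy.spatial.transform import Rotation as Rn
def toolR(yaw):  # yaw = direction of tool y (deg), tool pointing down
    a=np.radians(yaw); y=np.array([np.cos(a),np.sin(a),0]); z=np.array([0,0,-1.]); return np.c_[np.cross(y,z),y,z]
def go(x,y,z,yaw,p0=None,R0=None):
    s=ctrl.sense(); p=np.array(s['ee_pos']) if p0 is None else p0; R=Rn.from_rotvec(s['tool_rot']).as_matrix() if R0 is None else R0
    d=R.T@(np.array([x,y,z])-p); t=Rn.from_matrix(R.T@toolR(yaw)).as_rotvec()
    n=max(np.linalg.norm(d)/.0417,np.degrees(np.linalg.norm(t))/7.16)
    print(np.round(d/.2,3),np.round(t/(np.pi/2),3),'rows>=%.1f'%n)
if __name__=='__main__':
    s=ctrl.sense(); print('t',s['time'],s['ee_pos'].round(4),'F',s['force'].round(1),'op',round(s['opening'],4),s['grip_force'],'q',s['q'].round(2))
    p,R=None,None
    for w in sys.argv[1:]:
        a=list(map(float,w.split(','))); go(*a)
E
python3 g.py .33,-.4,.2,-55 .45,-.3,.2,-40 .4345,.19,.1,-13.3
```

```text
t 0.1 [ 0.1708 -0.5483  0.2044] F [ 0.2  0.2 -0.1] op 0.0944 0.0 q [-1.42  0.21  1.54  0.    1.39 -0.15]
[ 0.98  -0.471  0.023] [-0.001 -0.    -0.197] rows>=5.2
[ 1.702 -0.77   0.024] [-0.001 -0.001 -0.363] rows>=9.0
[ 2.356 -3.132  0.529] [-0.001 -0.001 -0.66 ] rows>=19.0
```

send_rows:
  moves: [0.9,-0.9,0,0,0,-0.35,0.9,-0.9,0,0,0,-0.35,0.9,-0.9,0,0,0,-0.35,0.9,-0.9,0,0,0,-0.35,0.9,-0.9,0,0,0,-0.35,0.9,-0.9,0,0,0,-0.35,0.9,-0.9,0,0,0,-0.35]
  jaw: 1

```text
time: 0.68
ee_pos: [0.2909, -0.3178, 0.2046]
tool_rot: [-2.854, -1.304, -0.003]
force: [-0.3, 0.3, -0.7]
opening: 0.094
grip_force: 0.0
```

```bash
python3 g.py .38,-.1,.2,-27 .4345,.19,.2,-13.3
```

```text
t 0.6833 [ 0.2909 -0.3178  0.2046] F [-0.3  0.3 -0.7] op 0.094 0.0 q [-1.03 -0.11  1.87  0.    1.38 -0.32]
[ 1.115 -0.376  0.028] [-0.001 -0.002 -0.154] rows>=5.6
[ 2.389 -1.119  0.034] [-0.001 -0.003 -0.307] rows>=12.7
```

send_rows:
  moves: [1,-0.45,0,0,0,0,1,-0.45,0,0,0,0,1,-0.45,0,0,0,0,1,-0.45,0,0,0,0,1,-0.45,0,0,0,0,1,-0.45,0,0,0,0]

```text
time: 1.18
ee_pos: [0.3536, -0.1095, 0.2051]
tool_rot: [-2.856, -1.304, -0.002]
force: [-0.8, -0.5, 0.8]
opening: 0.0939
grip_force: 0.0
```

send_rows:
  moves: [1,-0.45,0,0,0,-0.3,1,-0.45,0,0,0,-0.3,1,-0.45,0,0,0,-0.3,1,-0.45,0,0,0,-0.3,1,-0.45,0,0,0,-0.3,1,-0.45,0,0,0,-0.3]

```text
time: 1.68
ee_pos: [0.4182, 0.1003, 0.2054]
tool_rot: [-2.473, -1.935, -0.003]
force: [0.1, -1.4, 0.5]
opening: 0.0941
grip_force: 0.0
```

```bash
python3 g.py .4345,.19,.06,-13.3
```

```text
t 1.6833 [0.4182 0.1003 0.2054] F [ 0.1 -1.4  0.5] op 0.0941 0.0 q [ 0.03 -0.11  1.88  0.    1.38  0.27]
[ 0.453 -0.029  0.728] [ 0.    -0.001 -0.007] rows>=4.1
```

send_rows:
  moves: [0.44,-0.03,0.4,0,0,-0.007,0.44,-0.03,0.4,0,0,-0.007,0.44,-0.03,0.4,0,0,-0.007,0.44,-0.03,0.72,0,0,-0.007,0.44,-0.03,0.72,0,0,-0.007,0.44,-0.03,0.72,0,0,-0.007,0.44,-0.03,0.72,0,0,-0.007]

```text
time: 2.27
ee_pos: [0.4319, 0.1821, 0.0602]
tool_rot: [-2.467, -1.942, 0.006]
force: [-0.3, -0.5, 0.2]
opening: 0.0939
grip_force: 0.0
```

```bash
python3 g.py .4345,.19,.006,-13.3; python3 - <<'E'
from h import *
c=cam('scene');i=c['image'];P=proj(c,[.4345,.19,.03])[0].astype(int);print(P)
cv2.imwrite('pics/a.png',cv2.resize(i[P[1]-80:P[1]+60,P[0]-90:P[0]+90],None,fx=3,fy=3))
E
```

```text
t 2.2667 [0.4319 0.1821 0.0602] F [-0.3 -0.5  0.2] op 0.0939 0.0 q [ 0.21  0.17  1.92 -0.    1.06  0.45]
[0.042 0.004 0.271] [-0.002  0.001 -0.003] rows>=1.3
[345 220]
```

View pics/a.png

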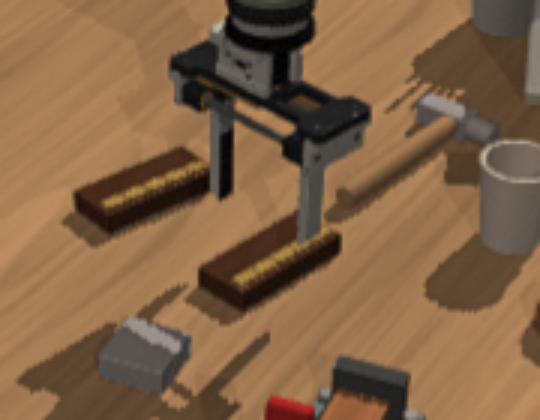

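The fingers straddle the lid, with the front finger at crop (312,235) still above it, and they are clear of the other lid. Descending.

send_rows:
  moves: [0.04,0,0.15,0,0,0,0.04,0,0.27,0,0,0,0.04,0,0.27,0,0,0]

```text
time: 2.57
ee_pos: [0.4339, 0.1897, 0.0062]
tool_rot: [-2.468, -1.942, 0.005]
force: [-1.8, -0.4, -0.8]
opening: 0.0939
grip_force: 0.0
```

send_rows:
  moves: [0,0,0,0,0,0,0,0,0,0,0,0,0,0,0,0,0,0,0,0,0,0,0,0,0,0,0,0,0,0,0,0,0,0,0,0]
  jaw: -1
  squeeze: 30

```text
time: 3.07
ee_pos: [0.4356, 0.1905, 0.0083]
tool_rot: [2.468, 1.943, 0.002]
force: [-3.5, 1.0, 2.4]
opening: 0.0569
grip_force: 2.0
```

send_rows:
  moves: [0,0,0,0,0,0,0,0,0,0,0,0,0,0,0,0,0,0,0,0,-0.2,0,0,0,0,0,-0.5,0,0,0,0,0,-0.5,0,0,0,0,0,-0.5,0,0,0]

```text
time: 3.65
ee_pos: [0.439, 0.1914, 0.1119]
tool_rot: [2.465, 1.941, 0.014]
force: [1.4, 0.5, -3.1]
opening: 0.0556
grip_force: 30.0
```

```bash
python3 g.py .618,-.025,.12,9 .618,-.025,.065,9; python3 - <<'E'
from h import *
c=cam('scene');P=cloud(c);h=cv2.cvtColor(c['image'],cv2.COLOR_BGR2HSV)
m=cv2.inRange(h,(17,110,90),(30,255,255))>0
m&=(abs(P[...,0]-.45)<.09)&(abs(P[...,1]-.19)<.09);print(P[m].mean(0),m.sum(),np.ptp(P[m],axis=0))
E
```

```text
t 3.65 [0.439  0.1914 0.1119] F [ 1.4  0.5 -3.1] op 0.0556 29.998858273029327 q [ 0.23  0.1   1.87 -0.    1.16  0.47]
[-0.842  1.124 -0.034] [ 0.006 -0.002 -0.251] rows>=6.7
[-0.843  1.122  0.241] [ 0.006 -0.002 -0.251] rows>=6.8
[0.45133565 0.17941896 0.13902021] 110 [0.05206619 0.12429083 0.21730329]
```

send_rows:
  moves: [-0.7,0.95,-0.1,0,0,-0.25,-0.7,0.95,-0.1,0,0,-0.25,-0.7,0.95,-0.1,0,0,-0.25,-0.7,0.95,-0.1,0,0,-0.25,-0.7,0.95,-0.1,0,0,-0.25,-0.7,0.95,-0.1,0,0,-0.25,-0.7,0.95,-0.1,0,0,-0.25]

```text
time: 4.28
ee_pos: [0.5898, 0.0037, 0.1249]
tool_rot: [2.047, 2.38, -0.003]
force: [1.5, 0.9, -2.6]
opening: 0.0557
grip_force: 30.0
```

```bash
python3 g.py .618,-.025,.08,9
```

```text
t 4.2833 [0.5898 0.0037 0.1249] F [ 1.5  0.9 -2.6] op 0.0557 29.998337030410767 q [-0.14  0.31  1.58 -0.    1.24 -0.29]
[-0.162  0.118  0.225] [ 0.     0.002 -0.004] rows>=1.4
```

send_rows:
  moves: [-0.16,0.11,0.2,0,0,0,-0.16,0.11,0.2,0,0,0,-0.16,0.11,0.2,0,0,0,-0.16,0.11,0.2,0,0,0]

```text
time: 4.62
ee_pos: [0.6103, -0.018, 0.0833]
tool_rot: [-2.038, -2.381, 0.006]
force: [-0.3, -0.2, -2.9]
opening: 0.0559
grip_force: 30.0
```

```bash
python3 g.py .618,-.025,.05,9; python3 - <<'E'
from h import *
for n in('top','scene'):
    c=cam(n);P=cloud(c);h=cv2.cvtColor(c['image'],cv2.COLOR_BGR2HSV)
    m=cv2.inRange(h,(17,110,90),(30,255,255))>0
    m&=(abs(P[...,0]-.62)<.09)&(abs(P[...,1]+.025)<.09)&(P[...,2]>.085)&(P[...,2]<.115);Q=P[m]*1000
    print(n,m.sum(),np.median(Q,axis=0).round(1),cv2.minAreaRect(Q[:,:2].astype(np.float32)))
    p=proj(c,[.618,-.02,.08])[0].astype(int)
    cv2.imwrite('pics/b_%s.png'%n,cv2.resize(c['image'][p[1]-70:p[1]+70,p[0]-90:p[0]+90],None,fx=3,fy=3))
i=np.hstack([cv2.imread('pics/b_top.png'),cv2.imread('pics/b_scene.png')]);cv2.imwrite('pics/b.png',cv2.resize(i,None,fx=.74,fy=.74))
E
```

```text
t 4.6167 [ 0.6103 -0.018   0.0833] F [-0.3 -0.2 -2.9] op 0.0559 29.998872578144073 q [-0.17  0.41  1.55  0.    1.19 -0.33]
[-0.041  0.034  0.166] [-0.005 -0.002 -0.001] rows>=0.8
top 0 [nan nan nan] ((0.0, 0.0), (0.0, 0.0), 0.0)
scene 156 [626.4 -27.  101.1] ((625.373779296875, -22.412078857421875), (15.337420463562012, 113.64945983886719), 8.827603340148926)
  return _methods._mean(a, axis=axis, dtype=dtype,
  ret = um.true_divide(
```

View pics/b.png

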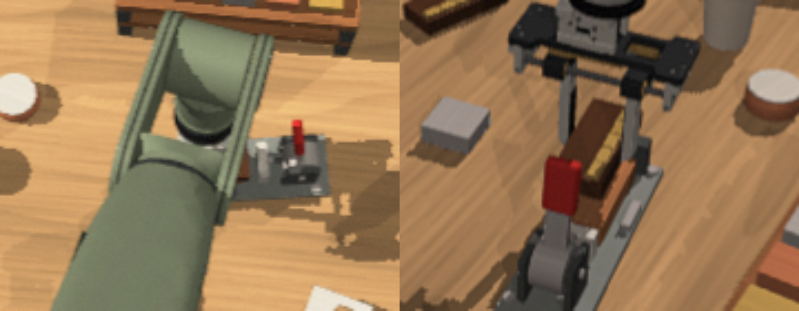

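The crop shows the lid level above the bed, between fence and jaw, with the brass on the vice's +x side and the red lever upright. I'll settle and re-read the pose.

send_rows:
  moves: [0,0,0,0,0,0,0,0,0,0,0,0,0,0,0,0,0,0]

```text
time: 4.97
ee_pos: [0.6138, -0.0178, 0.0885]
tool_rot: [2.04, 2.387, 0.001]
force: [0.2, -0.2, -3.1]
opening: 0.056
grip_force: 30.0
```

```bash
python3 g.py .6185,-.023,.06,9;python3 - <<'E'
from h import *
import pickle
S=pickle.load(open('scene.pkl','rb'))
for c in(S,cam('scene')):
    P=cloud(c);h=cv2.cvtColor(c['image'],cv2.COLOR_BGR2HSV)
    m=cv2.inRange(h,(17,110,90),(30,255,255))>0
    for x,y,z in((.45,.186,.026),(.625,-.022,.1)):
        k=m&(abs(P[...,0]-x)<.05)&(abs(P[...,1]-y)<.09)&(abs(P[...,2]-z)<.02)
        if k.sum()<60: continue
        v,u=np.where(k);Q=plane(c,np.c_[u,v],z)*1000;print(k.sum(),cv2.minAreaRect(Q[:,:2].astype(np.float32)),np.median(P[k],axis=0))
E
```

```text
t 4.9667 [ 0.6138 -0.0178  0.0885] F [ 0.2 -0.2 -3.1] op 0.056 29.998852014541626 q [-0.17  0.4   1.55  0.    1.19 -0.33]
[-0.029  0.019  0.143] [ 0.001  0.    -0.   ] rows>=0.7
132 ((448.917724609375, 184.7713623046875), (117.91777038574219, 14.239532470703125), 76.58807373046875) [0.44830563 0.18629999 0.02453779]
159 ((625.7217407226562, -15.295730590820312), (13.542428970336914, 111.25730895996094), 8.75901985168457) [ 0.6290312  -0.02788561  0.10485633]
```

```bash
cat > chain.py <<'E'
import numpy as np
from scipy.spatial.transform import Rotation as Rn
C=[([.9,-.9,0],-.35),([1,-.45,0],0),([1,-.45,0],-.3),([.44,-.03,.72],-.007),([.04,0,.27],0),([0,0,-.5],0),([-.7,.95,-.1],-.25),([-.16,.11,.2],0)]
p=np.array([.171,-.549,.205]);R=Rn.from_rotvec([-3.10386295e+00, -4.72007501e-01,0])
for d,t in C:
    p=p+R.apply(np.array(d)*.2);R=R*Rn.from_rotvec([0,0,t*np.pi/2]);y=R.as_matrix()[:,1];print(p.round(4),np.degrees(np.arctan2(y[1],y[0])).round(1))
E
python3 chain.py
python3 - <<'E'
from h import *
for k in range(6):
    cam('scene');s=ctrl.sense();print(s['time'],s['ee_pos'].round(4),s['q'].round(4))
E
```

```text
[ 0.2894 -0.3236  0.2054] -41.2
[ 0.3534 -0.1139  0.2058] -41.2
[0.4174 0.0959 0.2062] -14.2
[0.4332 0.183  0.0624] -13.6
[0.435  0.1908 0.0084] -13.6
[0.4351 0.1906 0.1084] -13.6
[0.5869 0.0099 0.128 ] 8.9
[ 0.6136 -0.0182  0.0879] 8.9
5.0667 [ 0.6138 -0.0181  0.0883] [-0.1703  0.4012  1.5467  0.      1.1924 -0.3266]
5.1167 [ 0.6138 -0.0182  0.0881] [-0.1704  0.4014  1.5467  0.      1.1924 -0.3267]
5.1667 [ 0.6137 -0.0183  0.088 ] [-1.7070e-01  4.0170e-01  1.5467e+00  1.0000e-04  1.1924e+00 -3.2670e-01]
5.2167 [ 0.6136 -0.0183  0.0878] [-0.1708  0.402   1.5467  0.      1.1923 -0.3267]
5.2667 [ 0.6136 -0.0184  0.0877] [-0.1709  0.4021  1.5468 -0.      1.1924 -0.3267]
5.3167 [ 0.6136 -0.0184  0.0876] [-0.1709  0.4023  1.5467  0.      1.1923 -0.3267]
```

send_rows:
  moves: [-0.028,0.02,0,0,0,0,-0.028,0.02,0.08,0,0,0,-0.028,0.02,0.16,0,0,0,-0.028,0.02,0.18,0,0,0,-0.028,0.02,0.197,0,0,0,-0.028,0.02,0.197,0,0,0]

```text
time: 5.82
ee_pos: [0.6183, -0.0236, 0.0485]
tool_rot: [-2.042, -2.387, 0.001]
force: [-0.6, -0.7, -3.5]
opening: 0.056
grip_force: 30.0
```

```bash
python3 g.py; python3 - <<'E'
from h import *
c=cam('scene');p=proj(c,[.618,-.02,.06])[0].astype(int)
cv2.imwrite('pics/c.png',cv2.resize(c['image'][p[1]-70:p[1]+70,p[0]-90:p[0]+90],None,fx=4,fy=4))
E
```

```text
t 5.8167 [ 0.6183 -0.0236  0.0485] F [-0.6 -0.7 -3.5] op 0.056 29.99828428030014 q [-0.18  0.46  1.55 -0.    1.13 -0.33]
```

View pics/c.png

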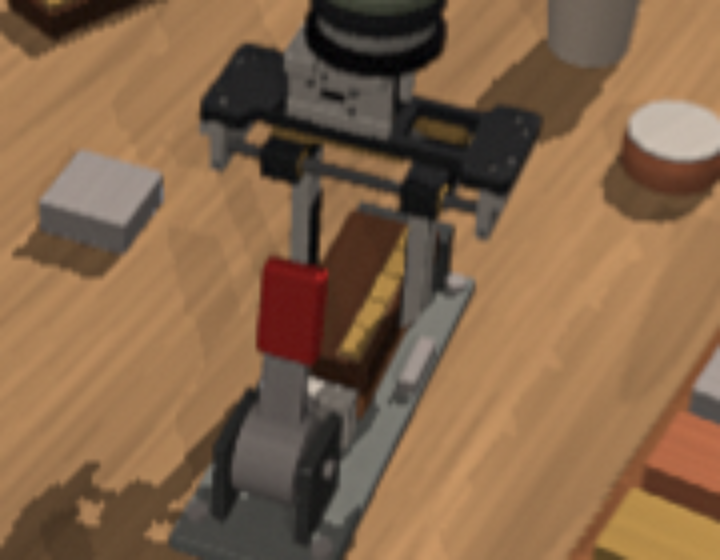

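The lid sits between jaw (crop 335,410) and fence (crop 435,240), almost down. I'll lower it until it touches.

send_rows:
  moves: [0,0,0.008,0,0,0,0,0,0.008,0,0,0,0,0,0.008,0,0,0]

```text
time: 6.12
ee_pos: [0.6195, -0.0237, 0.0483]
tool_rot: [2.04, 2.386, 0.001]
force: [-1.4, 0.8, 5.9]
opening: 0.0557
grip_force: 30.0
```

Seated (force rose). Release and retreat.

send_rows:
  moves: [0,0,0,0,0,0,0,0,0,0,0,0,0,0,0,0,0,0,0,0,0,0,0,0]
  jaw: 0.7

```text
time: 6.45
ee_pos: [0.6186, -0.0234, 0.0463]
tool_rot: [2.042, 2.387, 0.0]
force: [0.2, -0.4, -0.1]
opening: 0.0781
grip_force: 0.0
```

send_rows:
  moves: [0,0,-0.1,0,0,0,0,0,-0.2,0,0,0,0,0,-0.4,0,0,0,0,0,-0.6,0,0,0,0,0,-0.75,0,0,0,0,0,-0.75,0,0,0,0,0,-0.75,0,0,0]

```text
time: 7.03
ee_pos: [0.6203, -0.0237, 0.1995]
tool_rot: [2.038, 2.383, 0.005]
force: [1.0, -0.1, -0.6]
opening: 0.0797
grip_force: 0.0
```

```bash
python3 - <<'E'
from h import *
from m import rect
import pickle
c=cam('scene');P=cloud(c);z=P[...,2];h=cv2.cvtColor(c['image'],cv2.COLOR_BGR2HSV)
roi=(abs(P[...,0]-.62)<.08)&(abs(P[...,1]+.03)<.1)
m=cv2.inRange(h,(17,110,90),(30,255,255))>0
rect(roi&m&(z>.05)&(z<.075),c,.066,'brass'); rect(roi&(z>.058)&(z<.069),c,.062,'lid')
print(ctrl.sense()['ee_pos'])
p=proj(c,[.618,-.02,.06])[0].astype(int)
cv2.imwrite('pics/d.png',cv2.resize(c['image'][p[1]-70:p[1]+70,p[0]-90:p[0]+90],None,fx=4,fy=4))
E
```

```text
brass [374. 281.] 191 c [633.6 -23. ] sz [ 12.8 120.4] ang 9.0 dist 634
lid [370. 279.] 717 c [620.7 -27.9] sz [ 56.5 133.4] ang 9.8 dist 621
[ 0.61861015 -0.02340138  0.19684751]
```

View pics/d.png

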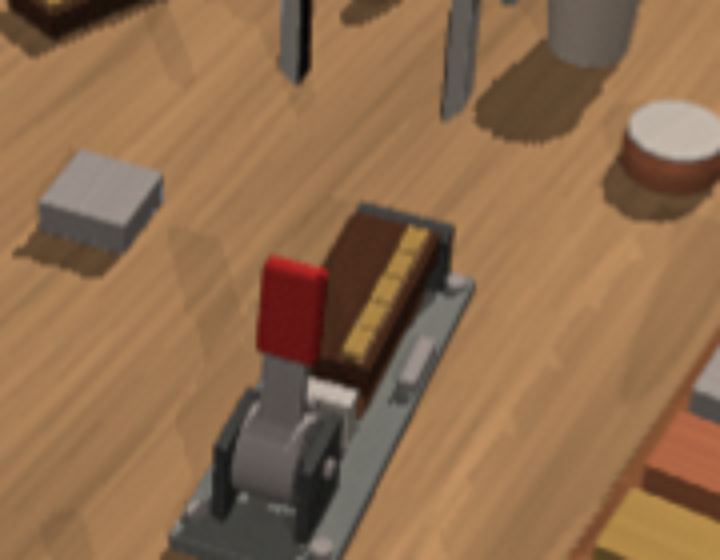

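The lid lies flat on the bed, centred; the lever pad is at crop (293,310). Next: close the fingers and move to the lid side of the lever.

send_rows:
  moves: [-0.2,0,0,0,0,0,-0.4,0,0,0,0,0,-0.45,0,0,0,0,0,-0.45,0,0,0,0,0,-0.45,0,0.15,0,0,0,-0.45,0,0.285,0,0,0,-0.45,0,0.285,0,0,0,-0.45,0,0.285,0,0,0]
  jaw: -1

```text
time: 7.75
ee_pos: [0.6296, -0.1102, 0.1361]
tool_rot: [-2.036, -2.383, 0.004]
force: [0.9, 0.3, 0.5]
opening: 0.0298
grip_force: 0.0
```

```bash
python3 g.py; python3 - <<'E'
import numpy as np
s0,z0=42.7,140
for a in list(np.linspace(0,.8,9))+list(np.linspace(.8,1.4,9)):
    s=-92*np.sin(a)+7*np.cos(a)+8; z=50+92*np.cos(a)+7*np.sin(a); print(round(a,2),round((s-s0)/200,3),round((z0-z)/200,3))
E
```

```text
t 7.75 [ 0.6296 -0.1102  0.1361] F [0.9 0.3 0.5] op 0.0298 0.0 q [-0.31  0.4   1.43  0.    1.31 -0.47]
0.0 -0.138 -0.01
0.1 -0.185 -0.011
0.2 -0.231 -0.008
0.3 -0.276 0.0
0.4 -0.32 0.013
0.5 -0.363 0.03
0.6 -0.404 0.051
0.7 -0.443 0.076
0.8 -0.479 0.104
0.8 -0.479 0.104
0.88 -0.504 0.128
0.95 -0.527 0.154
1.02 -0.549 0.181
1.1 -0.568 0.21
1.17 -0.584 0.24
1.25 -0.599 0.272
1.32 -0.611 0.304
1.4 -0.621 0.337
```

send_rows:
  moves: [0,0,0,0,0,0,0,0,0,0,0,0,-0.07,0,0,0,0,0,-0.14,0,0,0,0,0,-0.2,0,0,0,0,0,-0.26,0,0,0,0,0,-0.32,0,0.01,0,0,0,-0.365,0,0.03,0,0,0,-0.405,0,0.05,0,0,0,-0.445,0,0.075,0,0,0]

```text
time: 8.58
ee_pos: [0.6465, -0.2016, 0.1246]
tool_rot: [2.042, 2.386, 0.0]
force: [0.3, 1.1, 2.4]
opening: 0.0007
grip_force: 1.2
```

```bash
python3 g.py; python3 - <<'E'
from h import *
c=cam('scene');P=cloud(c);h=cv2.cvtColor(c['image'],cv2.COLOR_BGR2HSV);H,s=h[...,0],h[...,1]
m=((H<6)|(H>174))&(s>200)&(abs(P[...,0]-.65)<.08)&(abs(P[...,1]+.2)<.12)&(P[...,2]>.06);print(m.sum(),P[m].mean(0),P[m].min(0),P[m].max(0))
E
```

```text
t 8.5833 [ 0.6465 -0.2016  0.1246] F [0.3 1.1 2.4] op 0.0007 1.1864142771810293 q [-0.43  0.49  1.34 -0.    1.31 -0.58]
102 [ 0.65536328 -0.22933203  0.1352157 ] [ 0.63804382 -0.23915755  0.09853302] [ 0.66853512 -0.20561427  0.14609322]
```

send_rows:
  moves: [-0.035,0,0.03,0,0,0,-0.06,0,0.053,0,0,0,-0.082,0,0.08,0,0,0,-0.105,0,0.106,0,0,0,-0.123,0,0.135,0,0,0,-0.14,0,0.165,0,0,0,-0.154,0,0.197,0,0,0,-0.166,0,0.23,0,0,0,-0.166,0,0.24,0,0,0]

```text
time: 9.38
ee_pos: [0.6502, -0.233, 0.0743]
tool_rot: [-2.041, -2.385, 0.001]
force: [0.0, 0.4, -0.0]
opening: 0.0006
grip_force: 0.0
```

```bash
python3 g.py; python3 - <<'E'
from h import *
c=cam('scene');P=cloud(c);h=cv2.cvtColor(c['image'],cv2.COLOR_BGR2HSV);H,s=h[...,0],h[...,1]
m=((H<6)|(H>174))&(s>200)&(abs(P[...,0]-.65)<.08)&(abs(P[...,1]+.2)<.12)&(P[...,2]>.04);print(m.sum(),P[m].mean(0),P[m].min(0),P[m].max(0))
E
```

```text
t 9.3833 [ 0.6502 -0.233   0.0743] F [ 0.   0.4 -0. ] op 0.0006 0.0 q [-0.47  0.57  1.33 -0.    1.24 -0.62]
199 [ 0.65643841 -0.25604945  0.06756254] [ 0.6383848  -0.27700883  0.05908206] [ 0.67359207 -0.21922248  0.07441615]
```

Lever pad centre is at z = 68 mm, so it is at its stop and has snapped over. Now the roller.

send_rows:
  moves: [0,0,-0.2,0,0,0,0,0,-0.4,0,0,0,0,-0.2,-0.65,0,0,0,0,-0.5,-0.65,0,0,0.1,0,-0.8,-0.65,0,0,0.2,0,-0.95,-0.65,0,0,0.272,0,-0.95,-0.65,0,0,0.272,0,-0.95,-0.65,0,0,0.272]
  jaw: 0.2

```text
time: 10.1
ee_pos: [0.4572, -0.2619, 0.2059]
tool_rot: [-2.503, -1.892, 0.005]
force: [0.2, 0.7, -0.4]
opening: 0.0503
grip_force: 0.0
```

```bash
python3 g.py .407,-.213,.2,-15.5 .407,-.213,.096,-15.5;  python3 - <<'E'
from h import *
from m import rect
c=cam('top');P=cloud(c);z=P[...,2]
p=proj(c,[.407,-.213,.1])[0].astype(int);a=c['image'][p[1]-45:p[1]+45,p[0]-60:p[0]+60]
c=cam('scene');p=proj(c,[.407,-.213,.08])[0].astype(int);b=c['image'][p[1]-60:p[1]+30,p[0]-60:p[0]+60]
cv2.imwrite('pics/e.png',cv2.resize(np.hstack([a,b]),None,fx=3.3,fy=3.3,interpolation=cv2.INTER_CUBIC))
E
```

```text
t 10.1 [ 0.4572 -0.2619  0.2059] F [ 0.2  0.7 -0.4] op 0.0503 0.0 q [-0.68  0.11  1.65 -0.    1.38 -0.41]
[ 0.167 -0.308  0.031] [-0.003  0.    -0.004] rows>=1.7
[ 0.167 -0.306  0.551] [-0.003  0.    -0.004] rows>=3.1
```

View pics/e.png

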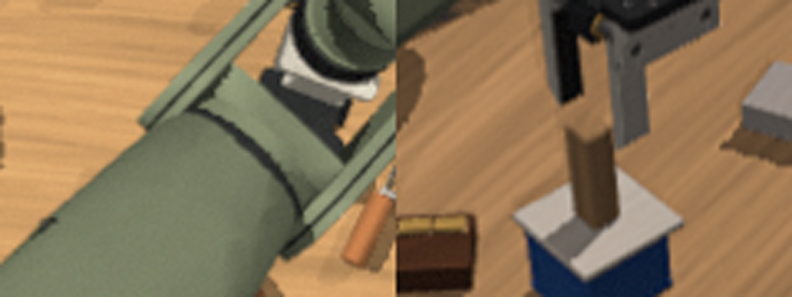

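The handle is upright (crop 595,170) between the open fingers, above the guard.

```bash
python3 g.py .407,-.213,.2,-15.5 .407,-.213,.096,-15.5
```

```text
t 10.2 [ 0.4629 -0.2626  0.207 ] F [ 0.5  0.2 -0. ] op 0.0555 0.0 q [-0.68  0.11  1.65  0.    1.38 -0.41]
[ 0.163 -0.336  0.035] [ 0.001  0.    -0.001] rows>=1.8
[ 0.163 -0.337  0.555] [ 0.001  0.    -0.001] rows>=3.2
```

send_rows:
  moves: [0.163,-0.335,0.03,0,0,0,0.163,-0.335,0.03,0,0,0,0.163,-0.335,0.03,0,0,0,0.163,-0.335,0.15,0,0,0,0.163,-0.335,0.35,0,0,0,0.163,-0.335,0.55,0,0,0,0.163,-0.335,0.55,0,0,0,0.163,-0.335,0.55,0,0,0]

```text
time: 10.87
ee_pos: [0.4077, -0.2121, 0.0952]
tool_rot: [-2.497, -1.899, 0.001]
force: [-1.2, -0.6, -0.1]
opening: 0.0564
grip_force: 0.0
```

send_rows:
  moves: [0,0,0,0,0,0,0,0,0,0,0,0,0,0,0,0,0,0,0,0,0,0,0,0,0,0,0,0,0,0,0,0,0,0,0,0]
  jaw: -1
  squeeze: 50

```text
time: 11.37
ee_pos: [0.4089, -0.2139, 0.0979]
tool_rot: [2.499, 1.898, 0.002]
force: [0.4, 0.0, 4.5]
opening: 0.0258
grip_force: 50.0
```

Opening reads 26 mm, so I hold the handle across its own x and the axle lies at 90° to the finger line. Lift.

send_rows:
  moves: [0,0,-0.1,0,0,0,0,0,-0.25,0,0,0,0,0,-0.4,0,0,0,0,0,-0.55,0,0,0,0,0,-0.55,0,0,0,0,0,-0.55,0,0,0]

```text
time: 11.87
ee_pos: [0.4084, -0.2137, 0.2075]
tool_rot: [2.499, 1.898, 0.001]
force: [-0.6, -0.1, -2.9]
opening: 0.0257
grip_force: 50.0
```

```bash
python3 - <<'E'
from h import *
from m import rect
c=cam('scene');p=proj(c,[.407,-.213,.13])[0].astype(int);print(p,ctrl.sense()['ee_pos'])
b=c['image'][p[1]-60:p[1]+80,p[0]-90:p[0]+90]
cv2.imwrite('pics/f.png',cv2.resize(b,None,fx=4,fy=4,interpolation=cv2.INTER_CUBIC))
P=cloud(c);z=P[...,2];h=cv2.cvtColor(c['image'],cv2.COLOR_BGR2HSV)
rect((cv2.inRange(h,(0,0,150),(180,60,255))>0)&(z>.16)&(z<.19)&(abs(P[...,1]+.21)<.1)&(abs(P[...,0]-.41)<.1),c,.178,'guard')
k=(cv2.inRange(h,(105,120,30),(125,255,255))>0)&(abs(P[...,1]+.215)<.07)&(abs(P[...,0]-.41)<.07)&(z>.045)&(z<.07); rect(k,c,.062,'blue')
E
python3 g.py .641,-.073,.2,-81
```

```text
[241 270] [ 0.4070877  -0.21266843  0.20540481]
guard [250. 256.] 342 c [ 418.5 -219.6] sz [81.1 59.4] ang 74.8 dist 473
guard [224. 252.] 146 c [ 378.5 -227.7] sz [43.4 28.5] ang 74.2 dist 442
blue [243. 297.] 543 c [ 411.9 -224.1] sz [80.9 80.4] ang 77.0 dist 469
t 11.9167 [ 0.4071 -0.2127  0.2054] F [-1.  -0.5 -3.4] op 0.0258 49.99890446662903 q [-0.67 -0.04  1.81 -0.    1.38 -0.4 ]
[0.987 0.939 0.026] [-0.001  0.     0.727] rows>=9.1
```

View pics/f.png

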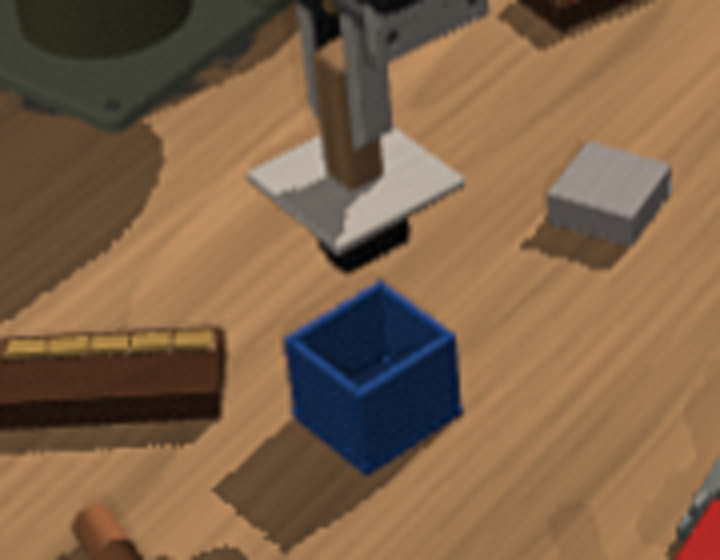

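The roller hangs upright from the fingers, with the black wheel at crop (370,245). The empty stand's rim corners are at crop (380,283), (456,337), (362,393) and (286,340).

send_rows:
  moves: [0.98,0.94,0,0,0,0.727,0.98,0.94,0,0,0,0.727,0.98,0.94,0,0,0,0.727,0.98,0.94,0,0,0,0.727,0.98,0.94,0,0,0,0.727,0.98,0.94,0,0,0,0.727,0.98,0.94,0,0,0,0.727,0.98,0.94,0,0,0,0.727,0.98,0.94,0,0,0,0.727,0.98,0.94,0,0,0,0.727]

```text
time: 12.75
ee_pos: [0.6395, -0.0734, 0.2011]
tool_rot: [-3.13, -0.241, 0.013]
force: [0.3, 0.1, -2.6]
opening: 0.0254
grip_force: 50.0
```

send_rows:
  moves: [0,0,0,0,0,0,0,0,0,0,0,0]

```text
time: 12.92
ee_pos: [0.6396, -0.0742, 0.2028]
tool_rot: [-3.13, -0.249, 0.009]
force: [0.2, -0.6, -4.0]
opening: 0.0257
grip_force: 50.0
```

```bash
python3 g.py .641,-.073,.152,-81; python3 - <<'E'
from h import *
from m import rect
c=cam('scene')
Q=plane(c,np.array([(246,280.75),(265,294.25),(241.5,308.25),(222.5,295)]),.062)*1000
print(Q.mean(0),[np.linalg.norm(Q[i]-Q[i-1]).round(1) for i in range(4)],[np.degrees(np.arctan2(*(Q[i]-Q[i-1])[1::-1])).round() for i in range(4)])
P=cloud(c);z=P[...,2];h=cv2.cvtColor(c['image'],cv2.COLOR_BGR2HSV)
roi=(abs(P[...,0]-.62)<.08)&(abs(P[...,1]+.03)<.1);m=cv2.inRange(h,(17,110,90),(30,255,255))>0
rect(roi&m&(z>.05)&(z<.075),c,.066,'brass'); rect(roi&(z>.058)&(z<.069),c,.062,'lid')
E
```

```text
t 12.9167 [ 0.6396 -0.0742  0.2028] F [ 0.2 -0.6 -4. ] op 0.0257 49.99907970428467 q [-0.25  0.36  1.36 -0.    1.43  1.16]
[ 0.009 -0.004  0.254] [-0.002  0.004  0.001] rows>=1.2
[ 407.90231647 -216.19236268   62.        ] [np.float64(68.2), np.float64(65.7), np.float64(66.0), np.float64(63.4)] [np.float64(77.0), np.float64(-12.0), np.float64(-105.0), np.float64(170.0)]
brass [371. 286.] 128 c [636.  -39.4] sz [12.8 83.8] ang 9.1 dist 637
lid [367. 286.] 565 c [619.9 -25.8] sz [ 56.6 133.5] ang 8.2 dist 620
```

send_rows:
  moves: [0.009,0,0.12,0,0,0,0.009,0,0.22,0,0,0,0.009,0,0.25,0,0,0,0.009,0,0.26,0,0,0,0.009,0,0.27,0,0,0,0.009,0,0.28,0,0,0,0.009,0,0.28,0,0,0]

```text
time: 13.55
ee_pos: [0.6439, -0.0747, 0.1515]
tool_rot: [3.131, 0.247, 0.003]
force: [0.0, -0.8, -2.8]
opening: 0.0257
grip_force: 50.0
```

```bash
python3 g.py .641,-.073,.142,-81
```

```text
t 13.55 [ 0.6439 -0.0747  0.1515] F [ 0.  -0.8 -2.8] op 0.0257 49.9989777803421 q [-0.25  0.4   1.4   0.    1.33  1.16]
[-0.013 -0.011  0.047] [ 0.    -0.001  0.   ] rows>=0.2
```

send_rows:
  moves: [0,0,0.015,0,0,0,0,0,0.03,0,0,0,0,0,0.03,0,0,0]

```text
time: 13.8
ee_pos: [0.6444, -0.0748, 0.146]
tool_rot: [3.131, 0.247, 0.005]
force: [-0.2, -0.3, 3.8]
opening: 0.0255
grip_force: 50.0
```

send_rows:
  moves: [0,0,0.01,0,0,0,0,0,0.01,0,0,0]

```text
time: 13.97
ee_pos: [0.6445, -0.0748, 0.1444]
tool_rot: [3.131, 0.247, 0.005]
force: [-1.5, -0.2, 5.8]
opening: 0.0256
grip_force: 50.0
```

send_rows:
  moves: [0,0,0.02,0,0,0,0,0,0.02,0,0,0,-0.002,-0.07,0.02,0,0,0,-0.004,-0.14,0.02,0,0,0,-0.006,-0.21,0.02,0,0,0,-0.008,-0.28,0.02,0,0,0,-0.01,-0.35,0.02,0,0,0,-0.01,-0.42,0.02,0,0,0,-0.01,-0.49,0.02,0,0,0,-0.01,-0.56,0.02,0,0,0]

```text
time: 14.8
ee_pos: [0.6267, 0.0356, 0.1426]
tool_rot: [3.129, 0.246, 0.012]
force: [-0.7, -1.0, 9.7]
opening: 0.0259
grip_force: 50.0
```

send_rows:
  moves: [0,0,0,0,0,0,0,0,0,0,0,0]

```text
time: 14.97
ee_pos: [0.6264, 0.0369, 0.1425]
tool_rot: [3.131, 0.249, 0.012]
force: [0.1, -0.3, 10.3]
opening: 0.0257
grip_force: 50.0
```

```bash
python3 g.py .6236,.038,.142,-81
```

```text
t 14.9667 [0.6264 0.0369 0.1425] F [ 0.1 -0.3 10.3] op 0.0257 50.0029993057251 q [-0.08  0.36  1.47  0.    1.29  1.33]
[-0.013 -0.008  0.003] [ 0.001 -0.005  0.001] rows>=0.1
```

send_rows:
  moves: [0,-0.015,0.015,0,0,0,0,0.06,0.015,0,0,0,0,0.13,0.015,0,0,0,0,0.2,0.015,0,0,0,0,0.27,0.015,0,0,0,0,0.34,0.015,0,0,0,0,0.41,0.015,0,0,0,0,0.48,0.015,0,0,0,0,0.55,0.015,0,0,0,0,0.57,0.015,0,0,0]

```text
time: 15.8
ee_pos: [0.6451, -0.0797, 0.1408]
tool_rot: [3.128, 0.244, 0.013]
force: [-1.5, 1.0, 13.5]
opening: 0.0257
grip_force: 50.0
```

send_rows:
  moves: [0,0,0,0,0,0,0,0,0,0,0,0]

```text
time: 15.97
ee_pos: [0.645, -0.0787, 0.1408]
tool_rot: [3.128, 0.245, 0.013]
force: [-2.1, -0.7, 13.5]
opening: 0.0259
grip_force: 50.0
```

send_rows:
  moves: [0,0,-0.1,0,0,0,0,0,-0.25,0,0,0,0,0,-0.35,0,0,0,0,0,-0.35,0,0,0,0,0,-0.35,0,0,0]

```text
time: 16.38
ee_pos: [0.6422, -0.0768, 0.206]
tool_rot: [3.131, 0.247, 0.003]
force: [-0.6, 1.0, -3.9]
opening: 0.0258
grip_force: 50.0
```

```bash
python3 g.py .407,-.213,.21,-15.5
```

```text
t 16.3833 [ 0.6422 -0.0768  0.206 ] F [-0.6  1.  -3.9] op 0.0258 49.998881220817566 q [-0.25  0.36  1.35  0.    1.43  1.16]
[-1.268  0.488 -0.022] [ 0.001 -0.001 -0.728] rows>=9.1
```

send_rows:
  moves: [-0.85,0.49,0,0,0,-0.728,-0.85,0.49,0,0,0,-0.728,-0.85,0.49,0,0,0,-0.728,-0.85,0.49,0,0,0,-0.728,-0.85,0.49,0,0,0,-0.728,-0.85,0.49,0,0,0,-0.728,-0.85,0.49,0,0,0,-0.728,-0.85,0.49,0,0,0,-0.728,-0.85,0.49,0,0,0,-0.728,-0.85,0.49,0,0,0,-0.728]

```text
time: 17.22
ee_pos: [0.487, -0.1992, 0.202]
tool_rot: [-2.492, -1.904, 0.003]
force: [-0.5, -0.3, -3.7]
opening: 0.0259
grip_force: 50.0
```

send_rows:
  moves: [0,0,0,0,0,0,0,0,0,0,0,0,0,0,0,0,0,0]

```text
time: 17.47
ee_pos: [0.4881, -0.1996, 0.2037]
tool_rot: [-2.499, -1.9, 0.002]
force: [0.9, -0.3, -3.3]
opening: 0.0261
grip_force: 50.0
```

```bash
python3 g.py .407,-.213,.205,-15.5; python3 - <<'E'
from h import *
import cv2
v=np.array([-.156,.988]);xv=np.array([.988,.156]);B=np.array([.6185,-.0259])
for n in('top','scene'):
    c=cam(n);P=cloud(c);d=P[...,:2]-B;X=d@xv;Y=d@v-.006;Z=P[...,2]
    w=(abs(X+.01)<.012)&(abs(Y)<.055)&(Z>.05)&(Z<.08)
    if w.sum()<20: print(n,'hidden');continue
    A=np.c_[X[w],Y[w],np.ones(w.sum())];k=np.linalg.lstsq(A,Z[w],rcond=None)[0];print(n,'wood',np.median(Z[w]).round(4),w.sum(),k)
    for y in(-48,-24,0,24,48):
        m=(abs(X-.015)<.004)&(abs(Y-y/1000)<.008)&(Z>.05)&(Z<.08);print(y,m.sum(),(np.median(Z[m])-np.median(Z[w])).round(4) if m.any() else '')
p=proj(c,[.63,-.06,.06])[0].astype(int)
cv2.imwrite('pics/g.png',cv2.resize(c['image'][p[1]-70:p[1]+70,p[0]-90:p[0]+90],None,fx=4,fy=4,interpolation=cv2.INTER_CUBIC))
E
```

```text
t 17.4667 [ 0.4881 -0.1996  0.2037] F [ 0.9 -0.3 -3.3] op 0.0261 49.99848246574402 q [-0.55  0.11  1.66  0.    1.38 -0.28]
[-0.173 -0.373 -0.005] [-0.002 -0.001 -0.   ] rows>=2.0
top wood 0.06 274 [-0.01301056 -0.00763236  0.06006215]
-48 14 0.0012
-24 12 0.0006
0 13 -0.0005
24 10 0.0026
48 15 0.0007
scene wood 0.0609 321 [-0.01546045 -0.00066127  0.06072213]
-48 18 0.0001
-24 15 0.0004
0 17 0.0005
24 18 0.0008
48 11 0.0009
```

View pics/g.png

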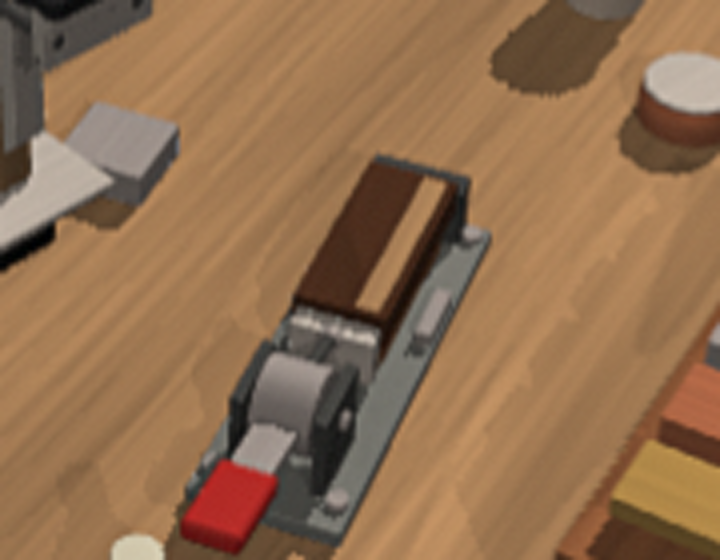

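The picture shows the red lever lying flat (crop 230,505), the lid clamped against the fence, and the brass as one flush strip (crop 405,245). Depth agrees within about 1 mm in the scene view. Now I return the roller.

send_rows:
  moves: [-0.173,-0.373,0,0,0,0,-0.173,-0.373,0,0,0,0,-0.173,-0.373,0,0,0,0,-0.173,-0.373,0,0,0,0,-0.173,-0.373,0,0,0,0]

```text
time: 17.98
ee_pos: [0.4084, -0.2139, 0.2059]
tool_rot: [2.5, 1.9, 0.002]
force: [0.7, 0.1, -3.1]
opening: 0.0257
grip_force: 50.0
```

```bash
python3 - <<'E'
from h import *
c=cam('scene')
p=proj(c,[.407,-.213,.12])[0].astype(int);print(p)
cv2.imwrite('pics/i.png',cv2.resize(c['image'][p[1]-70:p[1]+70,p[0]-90:p[0]+90],None,fx=4,fy=4,interpolation=cv2.INTER_CUBIC))
E
python3 g.py .407,-.213,.1,-15.5
```

```text
[242 273]
t 18.0333 [ 0.4089 -0.214   0.2061] F [ 0.3  0.6 -3.9] op 0.0256 49.998518228530884 q [-0.67 -0.04  1.81  0.    1.37 -0.4 ]
[ 0.002 -0.012  0.531] [0.001 0.    0.   ] rows>=2.5
```

View pics/i.png

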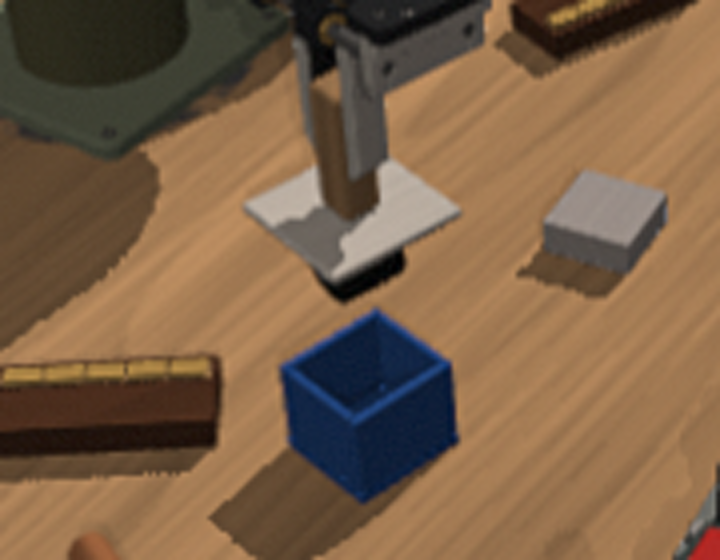

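The roller is upright and square above the stand (wheel at crop 360,275, rim centre about 365,367), as it was just after lifting. Lower it.

send_rows:
  moves: [0,-0.006,0.1,0,0,0,0,-0.006,0.2,0,0,0,0,-0.006,0.3,0,0,0,0,-0.006,0.4,0,0,0,0,-0.006,0.47,0,0,0,0,-0.006,0.5,0,0,0,0,-0.006,0.53,0,0,0,0,-0.006,0.53,0,0,0]

```text
time: 18.7
ee_pos: [0.4071, -0.2131, 0.0989]
tool_rot: [-2.499, -1.903, 0.0]
force: [-0.7, 0.4, -2.9]
opening: 0.0257
grip_force: 50.0
```

send_rows:
  moves: [0,0,0.006,0,0,0,0,0,0.012,0,0,0,0,0,0.012,0,0,0]

```text
time: 18.95
ee_pos: [0.4075, -0.2138, 0.0979]
tool_rot: [2.499, 1.901, 0.001]
force: [-0.2, 0.2, -3.9]
opening: 0.0259
grip_force: 50.0
```

send_rows:
  moves: [0,0,0.006,0,0,0,0,0,0.01,0,0,0,0,0,0.01,0,0,0]

```text
time: 19.2
ee_pos: [0.4076, -0.2139, 0.0978]
tool_rot: [2.499, 1.901, 0.001]
force: [-2.0, 2.9, 10.0]
opening: 0.0257
grip_force: 50.0
```

Guard rests on the rim. Back off 1 mm, release, retreat.

send_rows:
  moves: [0,0,-0.006,0,0,0,0,0,-0.006,0,0,0]

```text
time: 19.37
ee_pos: [0.4076, -0.2139, 0.0978]
tool_rot: [2.498, 1.901, 0.001]
force: [-1.6, 1.3, 5.5]
opening: 0.0259
grip_force: 50.0
```

send_rows:
  moves: [0,0,0,0,0,0,0,0,0,0,0,0,0,0,0,0,0,0,0,0,0,0,0,0]
  jaw: 0.3

```text
time: 19.7
ee_pos: [0.4067, -0.2133, 0.0961]
tool_rot: [-2.5, -1.902, -0.0]
force: [-0.2, 1.6, 0.2]
opening: 0.0489
grip_force: 0.0
```

send_rows:
  moves: [0,0,-0.1,0,0,0,0,0,-0.3,0,0,0,0,0,-0.5,0,0,0,0,0,-0.7,0,0,0,0,0,-0.7,0,0,0,0,-0.6,-0.7,0,0,0,0,-0.6,-0.7,0,0,0,0,-0.6,-0.7,0,0,0,0,-0.6,-0.7,0,0,0]

```text
time: 20.45
ee_pos: [0.2865, -0.1787, 0.2346]
tool_rot: [-2.499, -1.898, 0.003]
force: [1.1, 0.4, -0.5]
opening: 0.0611
grip_force: 0.0
```

```bash
python3 g.py; python3 - <<'E'
from h import *
from m import rect
c=cam('scene');cv2.imwrite('pics/j.png',c['image'])
P=cloud(c);z=P[...,2];roi=(abs(P[...,0]-.41)<.09)&(abs(P[...,1]+.21)<.09)
rect(roi&(z>.057)&(z<.072),c,.065,'guard'); print('handle top',np.nanpercentile(z[roi&(z<.17)],99.5))
E
```

```text
t 20.45 [ 0.2865 -0.1787  0.2346] F [ 1.1  0.4 -0.5] op 0.0611 0.0 q [-0.81 -0.37  2.01 -0.    1.5  -0.54]
guard [243. 295.] 765 c [ 404.5 -214.5] sz [86.3 87.7] ang 74.6 dist 458
handle top 0.14715213589978807
```

View pics/j.png

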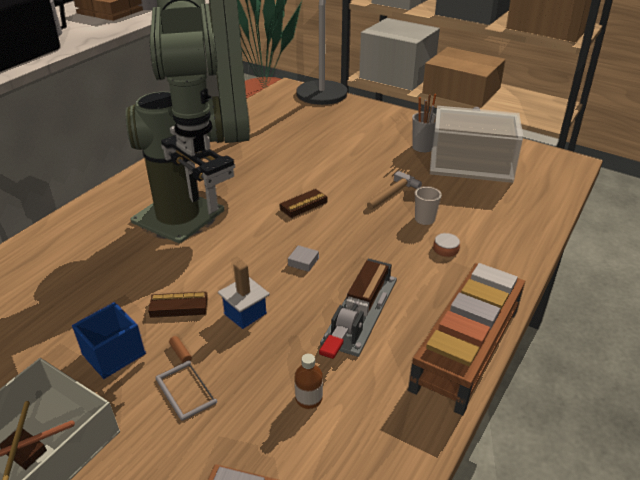

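The roller hangs upright in the small stand at (243,290), and the guard and handle are at their original height and pose. The lid is clamped at (370,285), the lever is thrown at (332,345), and the other things haven't moved. Handing in.

```bash
python3 -c "
from station import job
print(job.sign_off())"
```

```text
the job is handed in; nothing more can be done
None
```

The job is handed in: the lid is clamped with the lever at its stop, the five inlay pieces look flush (within about 1 mm by the scene camera's depth), the roller hangs upright in its small blue stand, and it took about 20 s of robot time.

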